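Undo the tool chest's lock screw and pull out its tray

ROBOT

A 7-joint arm with a two-finger parallel gripper is mounted at the origin on the work surface. World frame = base frame: x ahead of the robot, y to its left, z up, the work surface at z = 0. Lengths are in mm, angles in rad, forces in N, time in s.
With the tool pointing down it reaches from about 400 to 900 mm from the base axis. Payload 5.5 kg.
Tool frame: the origin (TCP) lies midway between the tips of the shut fingers; the grasp point (between the pads) lies 19 mm behind it; z points along the fingers, y is the line along which they close (so a half turn about z gives the same grasp; the last joint's range is limited). The gripper opens to 85 mm and grips with 20 to 120 N. Pads are 22 mm wide; open, the fingers measure 114 mm over their backs; the gripper's body (76 mm by 85 mm) begins 54 mm behind the grasp point. The pads swing forward as they close: fully open they stand 13 mm farther back than shut.
Start: joints at [-0.862, 0.501, -0.427, 1.55, 0.221, 1.138, -0.21], TCP at [280.231, 586.49, 231.31] pointing down, gripper open.
Joint ranges: [-2.88, 2.88], [-0.31, 2.03], [-1.54, 1.56], [0.2, 2.42], [-1.41, 4.55], [0.19, 2.02], [-2.57, 2.57]. Speed limits (rad/s): [2.57, 2.57, 3.14, 3.14, 3.14, 3.14, 3.14].

INTERFACE

Orientations are given as a unit quaternion [w, x, y, z].
In Python, from rig import robot gives the robot as it stands.
- The arm moves only by the tool drive_tool, never from a script. Its argument "deltas" is a list of rows, each an object with "delta_pos": the shift along the tool's x, y, z in cm, a list of three; "delta_rot": the turn, a rotation vector about the tool's x, y, z in degrees, a list of three; "grip": the closure, from 0 (fully open) to 1 (shut). In form: [{"delta_pos": [dx, dy, dz], "delta_rot": [rx, ry, rz], "grip": grip}, ...]. A call has 1 to 5 rows; each row shifts and turns the commanded pose from where the row before left it, along the tool's axes as they then stand; what a row does not reach is not made up. A row lasts 1/10 s, in which the tool goes at most 50 mm and 8.59 degrees, less where a joint would pass 70% of its speed; a pose out of reach is approached as far as the arm can. A call is refused whole if a number of a shift passes 5 or a number of a turn 8.59, either way. A call with a gripper value outside its range is refused whole. The fingers move at their own pace and stop on an object; "force" is the grip in N (left out, the last holds). Time passes only in rows, so rows that do not move let the fingers close. It gives the time, the measured TCP pose, the force, the opening and the grip force at its end, in the units of the state.
- robot.state(): the state, without advancing time (a new reading comes with each control period).
- robot.capture(name): name is "scene" or "top" or "wrist"; returns the picture (400x640x3 uint8, red, green, blue); there is no depth.
- robot.camera_info(name): a dict with "fx", "fy", "cx", "cy" (pixels), "R" (3x3) and "t" (3): a world point X has camera coordinates R X + t. Camera axes: x right, y down, z forward; pixel columns grow to the right and rows downward; lengths in mm; the calibration is good to about 2 mm. A picture is of the moment at which its call begins: read the wrist's pose just before it. camera_info takes no time and is no camera call; for the wrist camera it gives the pose at the moment of the call.
- robot.hand_in(): hands the job in; it is judged then, once.
The state is a dict: "clock": time; "q": joint angles; "joint_velocities": joint speeds; "joint_efforts": joint torques, N m; "tcp_pos": TCP position; "orientation": TCP orientation; "ft_force": force on the tool from outside, world axes, zero at the start; "moment": the same for the moment, N m; "gripper_width": finger opening in mm; "finger_force": force on a finger pad.
Only numpy, scipy, OpenCV 4.12 (cv2) and the standard library are available. Lean on these libraries where they do the work, as an engineer would, in place of code of your own. Each camera call takes 0.05 s, during which the arm holds its last target. There are 200 camera calls.

TASK

The tray of the plywood tool chest is locked by the T-handle screw on its sloping block. Unscrew the T-handle anticlockwise, a little under or over one full turn in all, until it stops; then pull the tray out to its stop and let go. Leave the clamp, cauls, dish, spreader, glue bottle and tin where they are.

Things in the scene. Friction and masses are not known exactly. Their poses are not given: they have to be found in the camera images.
- chest: Fixed plywood tool chest, 220 mm deep (x), 340 wide (y), 95 high, on a 3 mm mat. Origin: centre of its underside; its front, with the tray, faces its -x, towards the robot; y to the left, z up. An oak block (75 x 85 mm) on the left of its top has a face sloping 32 degrees down to the front and carries the lock screw, whose axis meets that face at chest (-30, 80, 112) mm.
- t_center (a point): Centre of the T-handle's flat dark steel bar, on the screw axis; 58 mm above the sloping face when screwed in. Turns with it: x along the bar, z up the screw axis, which leans 32 degrees from vertical to the chest's front (chest (-0.53, 0, 0.85)). Bar 150 mm long, 12 thick, 24 tall along the axis; hub radius 17. Grip an end across its thickness, 58 mm from the axis, tool leaned along the axis.
- t_handle (a joint): Turn of the T-handle, rad. 0 = fully screwed in, bar in the upright plane along the chest's x; grows anticlockwise seen from above; stop at 6.9. Needs about 0.12 N m and stays where left. Rises along its axis 12 mm a full turn. Screwed in, it blocks the tray; at its stop the tray is free.
- tray_handle (a point): Middle of the tray's dark steel bar handle: a level round bar 11 mm thick, 100 mm long along the chest's y, 42 mm in front of the chest's front face, 9 mm below the chest's top, on two legs rising from the tray's front, at chest (-152, -80, 86) mm when shut. Moves with the tray; axes as the chest's.
- tray (a joint): How far the oak-fronted tray is pulled out along the chest's -x, m. 0 = shut, 0.08 = at its stop. Slides with about 3 N and stays where it is left.
- clamp_c (a point): Centre of the bar of a blue bar clamp lying on the mat, 300 mm long along its x, 28 mm high, jaws to its -y. Leave alone.
- caul_lid_c (a point): Centre of an oak caul 36 x 160 x 22 mm lying on the chest's lid, behind the T-handle. Leave alone.
- caul_mat_c (a point): Centre of an oak caul 180 x 36 x 22 mm lying on the mat to the right. Leave alone.
- dish_c (a point): Centre of a red ceramic dish, 84 mm across, 30 mm high, on the chest's lid behind the tray handle. Leave alone.
- spreader_c (a point): A green plastic glue spreader, about 130 mm long, lying on the mat to the right; point 3 mm above its underside. Leave alone.
- glue_c (a point): Middle of a standing white glue bottle, 60 mm across, 140 mm high, beside the chest's right side. Leave alone.
- tin_c (a point): Middle of a standing tin, 80 mm across, 90 mm high, beside the chest's left side. Leave alone.

How it is judged (in metres and radians):
On the way, in this order (a step that is already met when the one before it is completed fails the run):
1. the T-handle is unscrewed to its stop, with the tray still shut (value of joint t_handle above 6.55 rad and value of joint tray below 0.015 m), for 0.1 s.
2. the tray is pulled out to its stop (value of joint tray above 0.074 m), for 0.1 s.
At the end, for the whole second after the job is handed in: The T-handle stands unscrewed within 0.4 rad of its stop, the tray is out within 6 mm of its 80 mm stop, both at rest, and all the loose things are within 20 mm of where they were (value of joint t_handle above 6.5 rad and value of joint tray above 0.074 m and velocity of joint tray between -0.01 and 0.01 m/s and velocity of joint t_handle between -0.1 and 0.1 rad/s); the robot touches nothing.
It fails at once if a bystander (clamp, caul, dish, spreader, glue bottle or tin) is moved more than 20 mm (distance of any of clamp_c, caul_lid_c, caul_mat_c, dish_c, spreader_c, glue_c, tin_c from where it was at the start of the episode above 0.02 m).
It also fails if it takes over 72 s, if anything falls off the work surface, if the arm or the gripper's body presses on something with over 40 N, if the wrist force passes 120 N, or if a joint passes its speed limit or range.

## Working session

There is one attempt and no reset: what is moved stays moved. The work goes in short steps, Python scripts to look and compute and a tool call to move; the robot and the scene stay as the last step left them, time stands still between calls to the robot, and variables do not carry over. Pictures are saved under pics/ and viewed, at most 14 in all, crops included, and the job is handed in when it is done.

Besides the shell and the picture viewer there is one more tool, called after ">>>" as name(argument=value, ...) on one line, values as JSON. drive_tool: Moves the arm, as the interface text tells. Its arguments: {"type":"object","properties":{"deltas":{"type":"array","items":{"type":"object","properties":{"delta_pos":{"type":"array","items":{"type":"number"}},"delta_rot":{"type":"array","items":{"type":"number"}},"grip":{"type":"number"}}}},"force":{"type":"number"}},"required":["deltas"]}

```bash
mkdir -p pics; python3 - <<'E'
from rig import robot
import cv2,numpy as np
for n in("scene","top"):
    cv2.imwrite(f"pics/{n}0.png",robot.capture(n)[...,::-1]); i=robot.camera_info(n); print(n,i["fx"],i["cx"],i["cy"],np.round(i["R"],3).tolist(),np.round(i["t"]).tolist())
s=robot.state();print(s)
E
```

```text
scene 470.1717903888333 323.0675393060066 200.76700086020907 [[-0.534, 0.845, -0.013], [0.72, 0.447, -0.532], [-0.444, -0.293, -0.847]] [288.0, -375.0, 1979.0]
top 450.43256251437526 320.1709946326173 193.85681246874805 [[0.026, -0.999, -0.019], [-0.994, -0.024, -0.109], [0.108, 0.022, -0.994]] [18.0, 627.0, 1658.0]
{'clock': 0.1, 'q': array([-0.86181748,  0.50175161, -0.42678726,  1.55133271,  0.22079965,
        1.13828815, -0.21030454]), 'joint_velocities': array([-0.00116296, -0.00151274, -0.00137842, -0.00166038,  0.00079435,
        0.00109101,  0.00057273]), 'joint_efforts': array([-1.15824988e-02, -5.70812845e+01, -5.83900854e+00, -2.81747496e+01,
        1.04306455e-02,  5.60703484e-03, -1.92810870e-05]), 'tcp_pos': array([280.03600778, 585.90333721, 230.36812768]), 'orientation': array([-2.18076914e-04,  2.21037021e-01,  9.75265034e-01, -8.37017746e-04]), 'ft_force': array([-0.7390803 ,  0.59551209, -0.03904689]), 'moment': array([-0.01687681, -0.0212412 ,  0.03189397]), 'finger_force': 0.0, 'gripper_width': 85.50877360019021}
```

View pics/scene0.png

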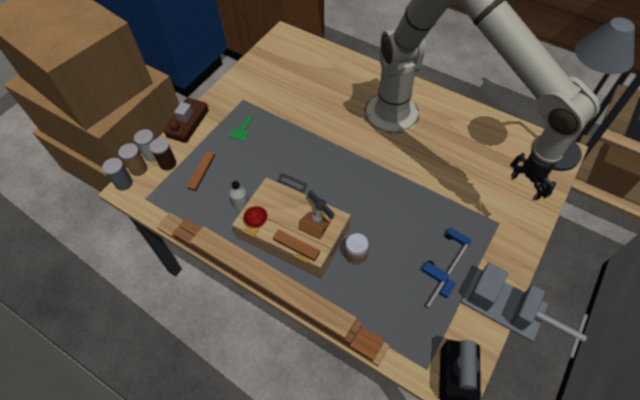

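View pics/top0.png

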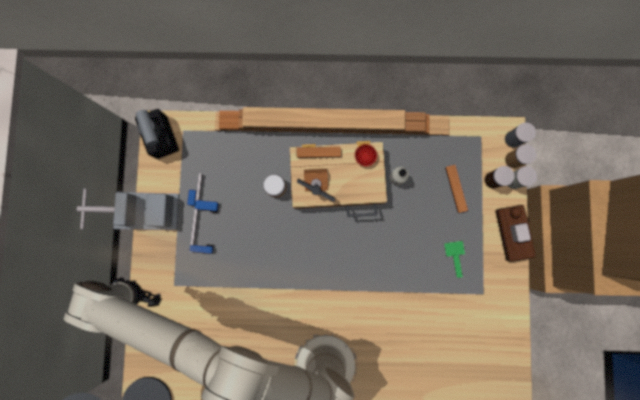

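The top view shows the chest lid at about (290–386, 141–209). The T-bar runs from (297,181) to (337,200), so it is already turned from the chest's x, and the tray handle is near (365,212). I'll zoom in on both.

```bash
python3 - <<'E'
import cv2,numpy as np
a=cv2.imread("pics/top0.png")[130:230,270:410]; b=cv2.imread("pics/scene0.png")[165:285,220:375]
a=cv2.resize(a,(560,400),interpolation=cv2.INTER_CUBIC)  # x4
b=cv2.resize(b,None,fx=4,fy=4,interpolation=cv2.INTER_CUBIC)
cv2.imwrite("pics/c1.png",a);cv2.imwrite("pics/c2.png",b)
E
```

```text
(no output)
```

View pics/c1.png

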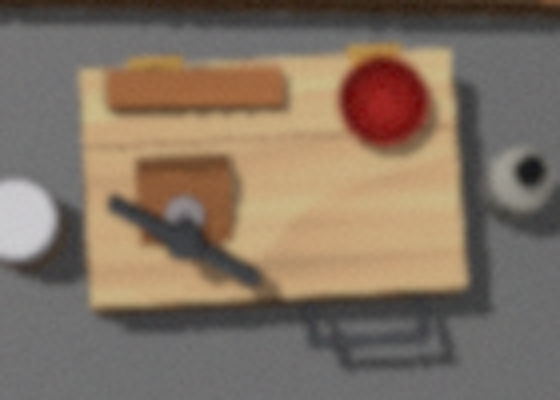

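View pics/c2.png

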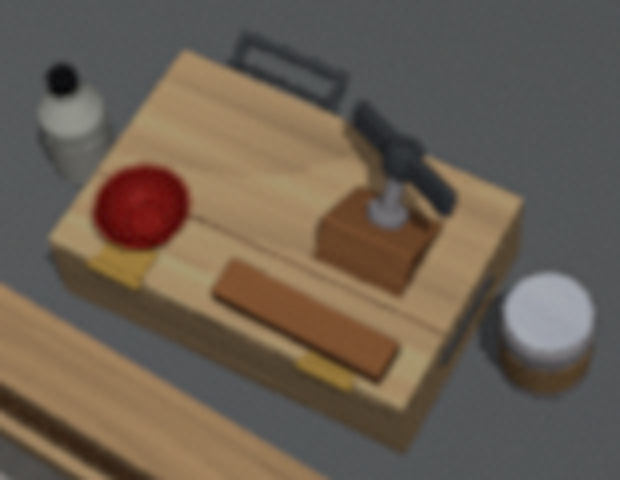

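Crop 1 (4x) shows lid corners at (80,70), (450,47), (468,288), (93,308). The bar ends are at (112,200) and (260,282), and the tray handle bar is at row 345, columns 312–430; the second outline there is its shadow. Crop 2 shows lid corners at (187,50), (522,203), (405,408), (52,238) and bar ends at (362,108) and (447,205).

```bash
cat > h.py <<'E'
from rig import robot
import numpy as np
from scipy.spatial.transform import Rotation as R
def ray(n,p):
    i=robot.camera_info(n);Rm=np.array(i["R"]);t=np.array(i["t"])
    d=Rm.T@np.array([(p[0]-i["cx"])/i["fx"],(p[1]-i["cy"])/i["fy"],1]);return -Rm.T@t,d/np.linalg.norm(d)
def onz(n,p,z):
    o,d=ray(n,p);return o+d*(z-o[2])/d[2]
def tri(p1,p2,n1="top",n2="scene"):
    o,d=ray(n1,p1);q,e=ray(n2,p2)
    s=np.linalg.lstsq(np.c_[d,-e],q-o,rcond=None)[0];a=o+s[0]*d;b=q+s[1]*e;return (a+b)/2,np.linalg.norm(a-b)
E
python3 - <<'E'
from h import *
np.set_printoptions(precision=1,suppress=True)
T=lambda x,y:(x/4-.375+270,y/4-.375+130); S=lambda x,y:(x/4-.375+220,y/4-.375+165)
mod=np.array([[110,170],[110,-170],[-110,-170],[-110,170]])
for n,c in(("top",[T(80,70),T(450,47),T(468,288),T(93,308)]),("scene",[S(405,408),S(52,238),S(187,50),S(522,203)])):
    P=np.array([onz(n,p,98) for p in c])[:,:2];m=P.mean(0)
    r=R.align_vectors(np.c_[P-m,[0]*4],np.c_[mod,[0]*4])[0].as_rotvec()[2]
    c,s=np.cos(r),np.sin(r);print(n,m,np.degrees(r),(P-m)@np.array([[c,-s],[s,c]])-mod)
for a,b in((T(112,200),S(447,205)),(T(260,282),S(362,108)),(T(186,238),S(402,155))):print(tri(a,b))
for p in(T(312,345),T(430,338)):print(onz("top",p,89))
E
```

```text
top [693.2 -29.4] 4.741594850511948 [[-0.4 -0.3]
 [ 0.5  1. ]
 [-0.9  0.6]
 [ 0.8 -1.3]]
scene [696.4 -24.1] 4.193068923723784 [[-3.1 -0.8]
 [-1.5  1.9]
 [ 0.7  1. ]
 [ 3.9 -2.2]]
(array([657. , 109.1, 185.3]), np.float64(0.37169679618548396))
(array([592.6, -18.2, 140.4]), np.float64(3.7731278248102207))
(array([627.3,  46.1, 166.7]), np.float64(1.6788943378829586))
[542.5 -68.6  89. ]
[ 551.4 -174.8   89. ]
```

Chest is at about (694, -28) with yaw 4.6°. The triangulated hub (627, 46, 167) agrees with the model, which gives (626, 47, 166). The bar length comes out at 149.5 mm and its angle at about 0.95 rad, leaving 5.95 rad to turn. I'll shut the fingers, lean the tool along the screw axis and push the bar end round as a peg without turning the wrist.

```bash
cat >> h.py <<'E'
np.set_printoptions(precision=2,suppress=True)
C=R.from_euler('z',4.6,degrees=True); O=np.array([694,-28,3.])
l=np.radians(32);sx=np.array([np.cos(l),0,np.sin(l)]);sa=np.array([-np.sin(l),0,np.cos(l)])
SX,SY,SA=C.apply(sx),C.apply([0,1,0]),C.apply(sa)
HUB=O+C.apply(np.array([-30,80,112])+60*sa)
TT=R.from_matrix(np.c_[-SX,SY,-SA])
def peg(phi,r=52,h=-12):
    p=np.radians(phi);return HUB+r*(np.cos(p)*SX+np.sin(p)*SY)+h*SA
def now():
    s=robot.state();return s,np.array(s["tcp_pos"]),R.from_quat(s["orientation"],scalar_first=True)
def to(goal,rot):
    s,p,r=now();print("t",s["clock"],"rotvec deg (tool)",np.degrees((r.inv()*rot).as_rotvec()),"shift cm in goal axes",rot.inv().apply(goal-p)/10,"F",s["ft_force"])
E
python3 - <<'E'
from h import *
print(HUB);to(peg(5,h=60),TT);print(peg(5,h=60))
for a,b in zip(range(5,400,12),range(17,412,12)):
    d=TT.inv().apply(peg(b)-peg(a))/10;print(b,d[:2])
E
```

```text
[625.99  46.79 165.88]
t 0.1 rotvec deg (tool) [ -8.51 -31.28 -29.32] shift cm in goal axes [-27.34 -56.06  15.45] F [-0.74  0.6  -0.04]
[637.72  52.28 244.22]
17 [0.21 1.07]
29 [0.42 1.  ]
41 [0.62 0.89]
53 [0.8  0.74]
65 [0.93 0.56]
77 [1.03 0.35]
89 [1.08 0.13]
101 [ 1.08 -0.09]
113 [ 1.04 -0.32]
125 [ 0.95 -0.53]
137 [ 0.82 -0.71]
149 [ 0.65 -0.87]
161 [ 0.46 -0.99]
173 [ 0.24 -1.06]
185 [ 0.02 -1.09]
197 [-0.21 -1.07]
209 [-0.42 -1.  ]
221 [-0.62 -0.89]
233 [-0.8  -0.74]
245 [-0.93 -0.56]
257 [-1.03 -0.35]
269 [-1.08 -0.13]
281 [-1.08  0.09]
293 [-1.04  0.32]
305 [-0.95  0.53]
317 [-0.82  0.71]
329 [-0.65  0.87]
341 [-0.46  0.99]
353 [-0.24  1.06]
365 [-0.02  1.09]
377 [0.21 1.07]
389 [0.42 1.  ]
401 [0.62 0.89]
```

>>> drive_tool(deltas=[{"delta_pos":[0,0,-1],"delta_rot":[-1.7,-6.26,-5.86],"grip":1},{"delta_pos":[0,0,-1],"delta_rot":[-1.7,-6.26,-5.86],"grip":1},{"delta_pos":[0,0,0],"delta_rot":[-1.7,-6.26,-5.86],"grip":1},{"delta_pos":[0,0,0],"delta_rot":[-1.7,-6.26,-5.86],"grip":1},{"delta_pos":[0,0,0],"delta_rot":[-1.7,-6.26,-5.86],"grip":1}], force=40)

```text
clock: 0.6
tcp_pos: [278.4, 587.4, 251.6]
orientation: [0.273, -0.036, 0.961, 0.012]
ft_force: [0.5, 0.2, -0.7]
gripper_width: 12.1
finger_force: 0.0
```

```bash
python3 -c "
from h import *
to(peg(5,h=60),TT);print(now()[1],now()[0]['q'],now()[0]['gripper_width'])"
```

```text
t 0.6 rotvec deg (tool) [ 0.08 -0.24 -0.29] shift cm in goal axes [-26.35 -56.22  17.33] F [ 0.46  0.24 -0.7 ]
[278.35 587.38 251.6 ] [-1.17  0.4  -0.37  1.77  0.81  1.07 -0.29] 12.067693604539548
```

>>> drive_tool(deltas=[{"delta_pos":[-2.0,-4.3,1.3],"grip":1},{"delta_pos":[-2.0,-4.3,1.3],"grip":1},{"delta_pos":[-2.0,-4.3,1.3],"grip":1},{"delta_pos":[-2.0,-4.3,1.3],"grip":1},{"delta_pos":[-2.0,-4.3,1.3],"grip":1}])

```text
invalid input at $.deltas[0]: expected keys delta_pos, delta_rot, grip
```

>>> drive_tool(deltas=[{"delta_pos":[-2.0,-4.3,1.3],"grip":1},{"delta_pos":[-2.0,-4.3,1.3],"grip":1},{"delta_pos":[-2.0,-4.3,1.3],"grip":1},{"delta_pos":[-2.0,-4.3,1.3],"grip":1},{"delta_pos":[-2.0,-4.3,1.3],"grip":1}])

```text
invalid input at $.deltas[0]: expected keys delta_pos, delta_rot, grip
```

```bash
python3 -c "
from h import *
to(peg(5,h=60),TT);print(now()[1],now()[0]['q'],now()[0]['gripper_width'])"
```

```text
t 0.6 rotvec deg (tool) [ 0.08 -0.24 -0.29] shift cm in goal axes [-26.35 -56.22  17.33] F [ 0.46  0.24 -0.7 ]
[278.35 587.38 251.6 ] [-1.17  0.4  -0.37  1.77  0.81  1.07 -0.29] 12.067693604539548
```

>>> drive_tool(deltas=[{"delta_pos":[-2.0,-4.3,1.3],"delta_rot":[0,0,0],"grip":1},{"delta_pos":[-2.0,-4.3,1.3],"delta_rot":[0,0,0],"grip":1},{"delta_pos":[-2.0,-4.3,1.3],"delta_rot":[0,0,0],"grip":1},{"delta_pos":[-2.0,-4.3,1.3],"delta_rot":[0,0,0],"grip":1},{"delta_pos":[-2.0,-4.3,1.3],"delta_rot":[0,0,0],"grip":1}])

```text
clock: 1.1
tcp_pos: [413.9, 378.7, 247.1]
orientation: [0.271, -0.034, 0.962, 0.011]
ft_force: [1.3, 0.1, -0.6]
gripper_width: 0.3
finger_force: 0.0
```

>>> drive_tool(deltas=[{"delta_pos":[-2.0,-4.3,1.3],"delta_rot":[0,0,0],"grip":1},{"delta_pos":[-2.0,-4.3,1.3],"delta_rot":[0,0,0],"grip":1},{"delta_pos":[-2.0,-4.3,1.3],"delta_rot":[0,0,0],"grip":1},{"delta_pos":[-2.0,-4.3,1.3],"delta_rot":[0,0,0],"grip":1},{"delta_pos":[-2.0,-4.3,1.3],"delta_rot":[0,0,0],"grip":1}])

```text
clock: 1.6
tcp_pos: [548.2, 172.8, 243.6]
orientation: [0.272, -0.034, 0.962, 0.011]
ft_force: [-0.0, 0.9, -0.1]
gripper_width: 0.1
finger_force: 0.0
```

```bash
python3 -c "
from h import *
to(peg(5,h=60),TT);print(now()[1],now()[0]['q'],now()[0]['gripper_width'])"
```

```text
t 1.6 rotvec deg (tool) [-0.09 -0.42 -0.54] shift cm in goal axes [ -6.78 -12.73   4.16] F [-0.    0.87 -0.1 ]
[548.18 172.78 243.58] [-0.46  0.06 -0.03  2.2   0.54  0.41  0.71] 0.052920494191868596
```

>>> drive_tool(deltas=[{"delta_pos":[-2.26,-4.2,1.39],"delta_rot":[0,-0.2,-0.3],"grip":1},{"delta_pos":[-2.26,-4.2,1.39],"delta_rot":[0,-0.2,-0.2],"grip":1},{"delta_pos":[-2.26,-4.2,1.39],"delta_rot":[0,0,0],"grip":1},{"delta_pos":[0,0,0],"delta_rot":[0,0,0],"grip":1},{"delta_pos":[0,0,0],"delta_rot":[0,0,0],"grip":1}])

```text
clock: 2.1
tcp_pos: [632.0, 59.0, 242.5]
orientation: [0.274, -0.036, 0.961, 0.01]
ft_force: [-0.4, 0.4, -0.2]
gripper_width: -0.1
finger_force: 0.0
```

```bash
python3 -c "
from h import *
import cv2
to(peg(5,h=60),TT);print(now()[1],now()[0]['q'],now()[0]['gripper_width'])
a=robot.capture('wrist')[...,::-1];b=robot.capture('scene')[150:290,200:380,::-1];b=cv2.resize(b,(514,400))
cv2.imwrite('pics/w1.png',cv2.resize(cv2.hconcat([a,b]),None,fx=.69,fy=.69))"
```

```text
t 2.1 rotvec deg (tool) [-0.21 -0.22 -0.28] shift cm in goal axes [-0.52 -0.71  0.13] F [-0.4   0.44 -0.16]
[632.05  58.99 242.53] [-0.16  0.16 -0.    2.1   0.14  0.34  1.36] -0.10761213101406322
```

View pics/w1.png

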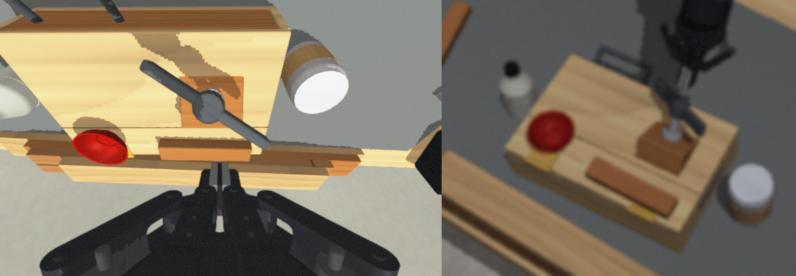

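The wrist view shows the hub at (208,103), bar end A at (265,148), and the shut fingertips at (218,165) on the clockwise side of that end, as intended. The descent is clear.

>>> drive_tool(deltas=[{"delta_pos":[-0.5,-0.7,0],"delta_rot":[-0.2,-0.2,-0.3],"grip":1},{"delta_pos":[0,0,2.5],"delta_rot":[0,0,0],"grip":1},{"delta_pos":[0,0,2.5],"delta_rot":[0,0,0],"grip":1},{"delta_pos":[0,0,2.3],"delta_rot":[0,0,0],"grip":1},{"delta_pos":[0,0,0],"delta_rot":[0,0,0],"grip":1}])

```text
clock: 2.7
tcp_pos: [673.7, 60.8, 180.7]
orientation: [0.273, -0.043, 0.961, 0.012]
ft_force: [-1.2, 0.3, -0.3]
gripper_width: 0.1
finger_force: 0.0
```

>>> drive_tool(deltas=[{"delta_pos":[0.21,1.07,0],"delta_rot":[0,0,0],"grip":1},{"delta_pos":[0.42,1.0,0],"delta_rot":[0,0,0],"grip":1},{"delta_pos":[0.62,0.89,0],"delta_rot":[0,0,0],"grip":1},{"delta_pos":[0.8,0.74,0],"delta_rot":[0,0,0],"grip":1},{"delta_pos":[0.93,0.56,0],"delta_rot":[0,0,0],"grip":1}])

```text
clock: 3.2
tcp_pos: [646.9, 100.5, 170.3]
orientation: [0.278, -0.042, 0.96, 0.012]
ft_force: [2.1, -1.8, 0.0]
gripper_width: 0.0
finger_force: 1.1
```

```bash
python3 -c "
from h import *
import cv2
to(peg(65),TT);print(now()[1],now()[0]['q'],now()[0]['gripper_width'])
cv2.imwrite('pics/w2.png',robot.capture('wrist')[...,::-1])"
```

```text
t 3.2 rotvec deg (tool) [0.19 0.27 0.37] shift cm in goal axes [ 0.17 -0.47  0.24] F [ 2.07 -1.84  0.04]
[646.91 100.5  170.32] [-0.15  0.31 -0.1   2.11  0.61  0.2   0.85] 0.02482722749202453
```

View pics/w2.png

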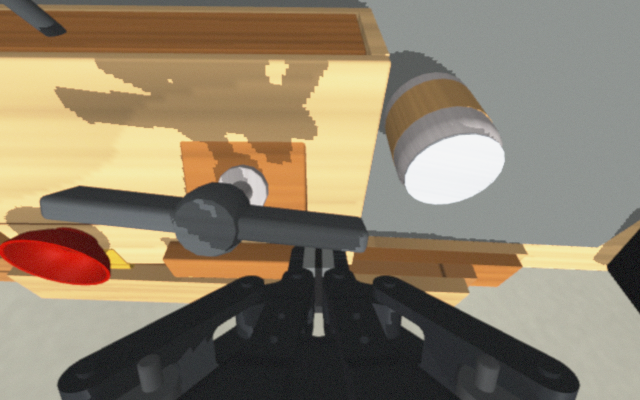

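The bar has swung to about 90° with the peg behind end A, with fingertips at (318,255). Joint 6 is near its lower limit (0.20), so I'll lessen the lean by 15° and recompute the shifts for that frame.

```bash
cat >> h.py <<'E'
T2=TT*R.from_euler('y',15,degrees=True)
def steps(a,e,fr,n=12,**k):
    for b in range(a+n,e+1,n): print(b,fr.inv().apply(peg(b,**k)-peg(b-n,**k))/10)
E
python3 -c "
from h import *
steps(65,401,T2)"
```

```text
77 [0.99 0.35 0.27]
89 [1.04 0.13 0.28]
101 [ 1.05 -0.09  0.28]
113 [ 1.   -0.32  0.27]
125 [ 0.92 -0.53  0.25]
137 [ 0.79 -0.71  0.21]
149 [ 0.63 -0.87  0.17]
161 [ 0.44 -0.99  0.12]
173 [ 0.24 -1.06  0.06]
185 [ 0.02 -1.09  0.  ]
197 [-0.2  -1.07 -0.05]
209 [-0.41 -1.   -0.11]
221 [-0.6  -0.89 -0.16]
233 [-0.77 -0.74 -0.21]
245 [-0.9  -0.56 -0.24]
257 [-0.99 -0.35 -0.27]
269 [-1.04 -0.13 -0.28]
281 [-1.05  0.09 -0.28]
293 [-1.    0.32 -0.27]
305 [-0.92  0.53 -0.25]
317 [-0.79  0.71 -0.21]
329 [-0.63  0.87 -0.17]
341 [-0.44  0.99 -0.12]
353 [-0.24  1.06 -0.06]
365 [-0.02  1.09 -0.  ]
377 [0.2  1.07 0.05]
389 [0.41 1.   0.11]
401 [0.6  0.89 0.16]
```

>>> drive_tool(deltas=[{"delta_pos":[0,0,0],"delta_rot":[0,5,0],"grip":1},{"delta_pos":[0,0,0],"delta_rot":[0,5,0],"grip":1},{"delta_pos":[0,-0.3,0.2],"delta_rot":[0,5,0],"grip":1}])

```text
clock: 3.55
tcp_pos: [646.8, 98.2, 168.4]
orientation: [0.147, -0.044, 0.988, 0.008]
ft_force: [1.3, -1.0, -0.2]
gripper_width: -0.1
finger_force: 0.0
```

```bash
python3 -c "
from h import *
to(peg(65),T2);print(now()[1],now()[0]['q'])"
```

```text
t 3.55 rotvec deg (tool) [ 0.29 -0.07  0.48] shift cm in goal axes [ 0.02 -0.24  0.1 ] F [ 1.34 -0.96 -0.22]
[646.82  98.16 168.37] [ 0.11  0.41 -0.4   1.88  0.34  0.61  1.17]
```

Joint 6 now reads 0.61, so there is room. Continuing round.

>>> drive_tool(deltas=[{"delta_pos":[0.99,0.2,0.27],"delta_rot":[0,0,0],"grip":1},{"delta_pos":[1.04,0.05,0.28],"delta_rot":[0,0,0],"grip":1},{"delta_pos":[1.05,-0.09,0.28],"delta_rot":[0,0,0],"grip":1},{"delta_pos":[1.0,-0.32,0.27],"delta_rot":[0,0,0],"grip":1},{"delta_pos":[0.92,-0.53,0.25],"delta_rot":[0,0,0],"grip":1}])

```text
clock: 4.05
tcp_pos: [603.1, 85.8, 138.6]
orientation: [0.149, -0.043, 0.988, 0.006]
ft_force: [1.9, 1.5, 2.1]
gripper_width: -0.4
finger_force: 1.6
```

>>> drive_tool(deltas=[{"delta_pos":[0.79,-0.71,0.21],"delta_rot":[0,0,0],"grip":1},{"delta_pos":[0.63,-0.87,0.17],"delta_rot":[0,0,0],"grip":1},{"delta_pos":[0.44,-0.99,0.12],"delta_rot":[0,0,0],"grip":1},{"delta_pos":[0.24,-1.06,0.06],"delta_rot":[0,0,0],"grip":1}])

```text
clock: 4.45
tcp_pos: [588.2, 46.6, 126.6]
orientation: [0.148, -0.042, 0.988, 0.006]
ft_force: [0.3, 4.3, 1.0]
gripper_width: -0.1
finger_force: 1.7
```

```bash
python3 -c "
from h import *
import cv2
to(peg(173),T2);print(now()[1],now()[0]['q'])
cv2.imwrite('pics/w3.png',robot.capture('wrist')[...,::-1])"
```

```text
t 4.45 rotvec deg (tool) [ 0.09 -0.02  0.28] shift cm in goal axes [-0.07  0.35 -0.16] F [0.31 4.32 0.95]
[588.24  46.58 126.57] [ 0.2   0.37 -0.39  2.06  0.36  0.46  1.21]
```

View pics/w3.png

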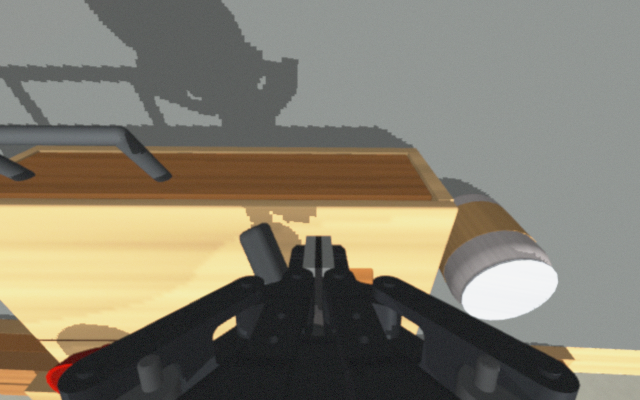

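The bar end at (260,245) is just ahead of the fingers at (318,255), so the push is working. Continuing.

>>> drive_tool(deltas=[{"delta_pos":[0.02,-1.0,-0.1],"delta_rot":[0,0,0],"grip":1},{"delta_pos":[-0.2,-1.07,-0.1],"delta_rot":[0,0,0],"grip":1},{"delta_pos":[-0.41,-1.0,-0.11],"delta_rot":[0,0,0],"grip":1},{"delta_pos":[-0.6,-0.89,-0.16],"delta_rot":[0,0,0],"grip":1},{"delta_pos":[-0.77,-0.74,-0.21],"delta_rot":[0,0,0],"grip":1}])

```text
clock: 5.0
tcp_pos: [609.5, 0.0, 139.1]
orientation: [0.147, -0.041, 0.988, 0.006]
ft_force: [-1.3, 2.2, -0.9]
gripper_width: 0.1
finger_force: 1.3
```

>>> drive_tool(deltas=[{"delta_pos":[-0.9,-0.56,-0.24],"delta_rot":[0,0,0],"grip":1},{"delta_pos":[-0.99,-0.35,-0.27],"delta_rot":[0,0,0],"grip":1},{"delta_pos":[-1.04,-0.13,-0.28],"delta_rot":[0,0,0],"grip":1},{"delta_pos":[-1.05,0.09,-0.28],"delta_rot":[0,0,0],"grip":1}])

```text
clock: 5.4
tcp_pos: [646.2, -5.8, 161.8]
orientation: [0.148, -0.041, 0.988, 0.006]
ft_force: [-3.7, -0.6, -0.7]
gripper_width: 0.2
finger_force: 1.5
```

```bash
python3 -c "
from h import *
import cv2
to(peg(281),T2);print(now()[1],now()[0]['q'])
cv2.imwrite('pics/w4.png',robot.capture('wrist')[...,::-1])"
```

```text
t 5.4 rotvec deg (tool) [0.01 0.03 0.21] shift cm in goal axes [0.13 0.3  0.04] F [-3.73 -0.65 -0.66]
[646.17  -5.85 161.77] [ 0.33  0.41 -0.43  1.9   0.29  0.58  1.39]
```

View pics/w4.png

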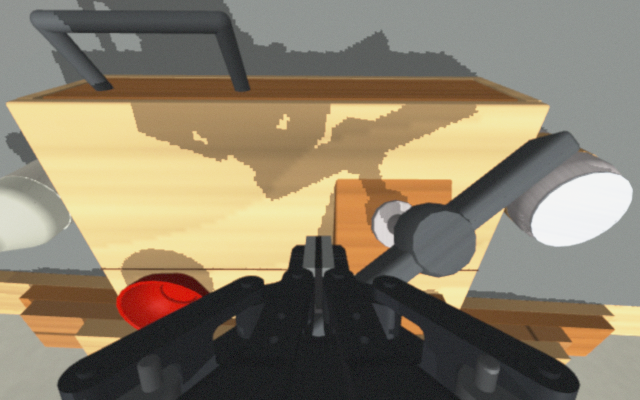

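The bar is now near 310°, with its pushed end just ahead of the fingers and the hub at (435,240). I'll finish the turn to the stop, slower at the end.

>>> drive_tool(deltas=[{"delta_pos":[-1.0,0.5,-0.27],"delta_rot":[0,0,0],"grip":1},{"delta_pos":[-0.92,0.6,-0.25],"delta_rot":[0,0,0],"grip":1},{"delta_pos":[-0.79,0.71,-0.21],"delta_rot":[0,0,0],"grip":1},{"delta_pos":[-0.63,0.87,-0.17],"delta_rot":[0,0,0],"grip":1},{"delta_pos":[-0.44,0.99,-0.12],"delta_rot":[0,0,0],"grip":1}])

```text
clock: 5.95
tcp_pos: [676.5, 35.2, 183.1]
orientation: [0.149, -0.042, 0.988, 0.006]
ft_force: [-0.7, -1.8, -1.2]
gripper_width: -0.2
finger_force: 1.4
```

>>> drive_tool(deltas=[{"delta_pos":[-0.24,0.9,-0.06],"delta_rot":[0,0,0],"grip":1},{"delta_pos":[0,0.6,0],"delta_rot":[0,0,0],"grip":1},{"delta_pos":[0,0.5,0],"delta_rot":[0,0,0],"grip":1}])

```text
clock: 6.25
tcp_pos: [675.9, 55.3, 183.7]
orientation: [0.148, -0.042, 0.988, 0.006]
ft_force: [0.6, -2.7, 0.6]
gripper_width: -0.2
finger_force: 1.2
```

>>> drive_tool(deltas=[{"delta_pos":[0.1,0.4,0],"delta_rot":[0,0,0],"grip":1},{"delta_pos":[0,0,0],"delta_rot":[0,0,0],"grip":1}])

```text
clock: 6.45
tcp_pos: [674.4, 59.3, 183.3]
orientation: [0.148, -0.042, 0.988, 0.006]
ft_force: [-0.1, -1.1, -0.9]
gripper_width: 0.1
finger_force: 0.6
```

```bash
python3 -c "
from h import *
to(peg(368),T2);print(now()[1],now()[0]['q'])
v=(now()[1]-HUB);print(v@SX,v@SY,v@SA)"
```

```text
t 6.45 rotvec deg (tool) [0.09 0.08 0.3 ] shift cm in goal axes [-0.07 -0.13  0.05] F [-0.1  -1.09 -0.85]
[674.38  59.27 183.29] [ 0.2   0.43 -0.42  1.81  0.32  0.65  1.26]
50.97605195412861 8.567469371482462 -11.327436100466056
```

>>> drive_tool(deltas=[{"delta_pos":[0.1,0.4,0.03],"delta_rot":[0,0,0],"grip":1},{"delta_pos":[0.1,0.3,0.03],"delta_rot":[0,0,0],"grip":1},{"delta_pos":[0,0,0],"delta_rot":[0,0,0],"grip":1}])

```text
clock: 6.75
tcp_pos: [672.6, 64.0, 182.3]
orientation: [0.149, -0.042, 0.988, 0.005]
ft_force: [1.1, -5.6, 0.3]
gripper_width: 0.0
finger_force: 2.0
```

>>> drive_tool(deltas=[{"delta_pos":[0.1,0.3,0.03],"delta_rot":[0,0,0],"grip":1},{"delta_pos":[0,0,0],"delta_rot":[0,0,0],"grip":1}])

```text
clock: 6.95
tcp_pos: [672.2, 64.9, 182.1]
orientation: [0.149, -0.041, 0.988, 0.004]
ft_force: [1.8, -8.2, 2.0]
gripper_width: 0.0
finger_force: 3.6
```

```bash
python3 -c "
from h import *
import cv2
v=(now()[1]-HUB);print(v@SX,v@SY,v@SA)
cv2.imwrite('pics/w5.png',robot.capture('wrist')[...,::-1])"
```

```text
48.890296903710926 14.3085635452937 -11.479312914761714
```

View pics/w5.png

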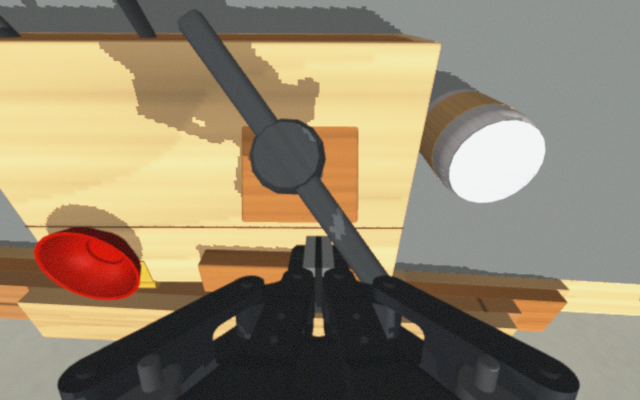

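Force builds to 8 N while the position stalls, and the picture shows the bar near 35–40°, so the handle is at its stop. Next I back off, lift, stand the tool upright and go to the gap behind the tray handle to hook it with the shut fingers.

>>> drive_tool(deltas=[{"delta_pos":[0,-1.5,0],"delta_rot":[0,0,0],"grip":1},{"delta_pos":[0,0,-3],"delta_rot":[0,0,0],"grip":1},{"delta_pos":[0,0,-3],"delta_rot":[0,0,0],"grip":1},{"delta_pos":[0,0,-3],"delta_rot":[0,8.5,0],"grip":1},{"delta_pos":[0,0,0],"delta_rot":[0,8.5,0],"grip":1}])

```text
clock: 7.5
tcp_pos: [647.8, 52.6, 268.6]
orientation: [0.013, -0.043, 0.999, 0.0]
ft_force: [2.3, -0.7, 0.3]
gripper_width: 0.2
finger_force: 0.0
```

```bash
cat >> h.py <<'E'
TV=TT*R.from_euler('y',32,degrees=True)
ch=lambda x,y,z:O+C.apply([x,y,z-3])
E
python3 -c "
from h import *
import cv2
to(ch(-129,-80,150),TV);print(now()[1],now()[0]['q'])
i=robot.camera_info('wrist')
m=robot.capture('wrist');cv2.imwrite('pics/w6.png',m[...,::-1])"
```

```text
t 7.5 rotvec deg (tool) [-0.06  1.52  0.32] shift cm in goal axes [  8.94 -16.4   11.86] F [ 2.33 -0.71  0.26]
[647.82  52.59 268.56] [ 0.21  0.46 -0.47  1.53  0.22  1.17  1.36]
```

View pics/w6.png

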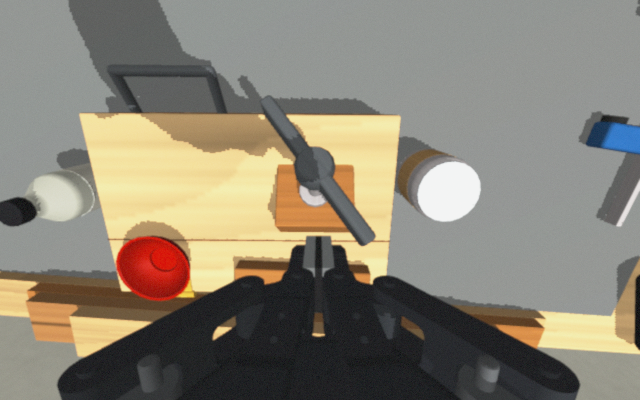

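The handle bar shows at (112–212, 70), the bar stays at its stop angle, and the bystanders are undisturbed.

>>> drive_tool(deltas=[{"delta_pos":[1.8,-3.3,0],"delta_rot":[0,1.5,0.3],"grip":1},{"delta_pos":[1.8,-3.3,0],"delta_rot":[0,0,0],"grip":1},{"delta_pos":[1.8,-3.3,0],"delta_rot":[0,0,0],"grip":1},{"delta_pos":[1.8,-3.3,1],"delta_rot":[0,0,0],"grip":1},{"delta_pos":[1.8,-3.3,1],"delta_rot":[0,0,0],"grip":1}])

```text
clock: 8.05
tcp_pos: [571.4, -120.7, 242.6]
orientation: [-0.0, -0.04, 0.999, -0.0]
ft_force: [0.7, -0.2, -0.6]
gripper_width: -0.2
finger_force: 0.0
```

>>> drive_tool(deltas=[{"delta_pos":[0,0,3.5],"delta_rot":[0,0,0],"grip":1},{"delta_pos":[0,0,3.5],"delta_rot":[0,0,0],"grip":1},{"delta_pos":[0,0,0],"delta_rot":[0,0,0],"grip":1}])

```text
clock: 8.35
tcp_pos: [567.5, -119.7, 168.0]
orientation: [-0.005, -0.04, 0.999, 0.001]
ft_force: [-1.8, 0.1, -0.3]
gripper_width: 0.0
finger_force: 0.0
```

```bash
python3 -c "
from h import *
import cv2
to(ch(-129,-80,75),TV)
m=robot.capture('wrist');cv2.imwrite('pics/w7.png',m[...,::-1])
i=robot.camera_info('wrist')
Rm=np.array(i['R']);t=np.array(i['t'])
for n,p in (('bar',ch(-152,-80,89)),('edge',ch(-110,-80,98)),('target',ch(-129,-80,75)),('tip',now()[1])):
    c=Rm@p+t;print(n,i['fx']*c[0]/c[2]+i['cx'],i['fy']*c[1]/c[2]+i['cy'])"
```

```text
t 8.35 rotvec deg (tool) [ 0.13 -0.6  -0.07] shift cm in goal axes [-0.44  0.12  9.3 ] F [-1.84  0.14 -0.34]
bar 318.9876092140149 182.63209407782682
edge 318.9876744986082 235.29993522944775
target 318.8883688042578 204.86973235309844
tip 317.2852319136414 251.15485085595128
```

View pics/w7.png

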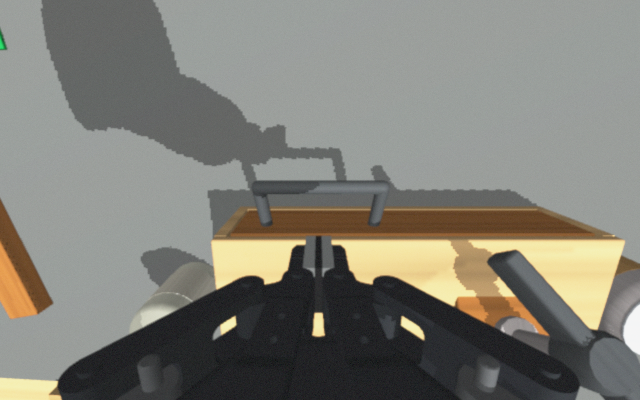

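The handle bar is at row 187 (predicted 183) and the lid's front edge at 238 (predicted 235), so both sit about 3 mm farther than modelled. I'll aim 3 mm deeper into the gap and descend.

>>> drive_tool(deltas=[{"delta_pos":[-0.75,0.1,2],"delta_rot":[0,-0.6,0],"grip":1},{"delta_pos":[0,0,2.5],"delta_rot":[0,0,0],"grip":1},{"delta_pos":[0,0,2],"delta_rot":[0,0,0],"grip":1},{"delta_pos":[0,0,1.5],"delta_rot":[0,0,0],"grip":1},{"delta_pos":[0,0,1.2],"delta_rot":[0,0,0],"grip":1}])

```text
clock: 8.9
tcp_pos: [580.4, -118.8, 81.1]
orientation: [0.005, -0.04, 0.999, -0.001]
ft_force: [-0.2, -0.4, 0.0]
gripper_width: -0.0
finger_force: 0.0
```

>>> drive_tool(deltas=[{"delta_pos":[0.8,0,0],"delta_rot":[0,0,0],"grip":1},{"delta_pos":[0.8,0,0],"delta_rot":[0,0,0],"grip":1}])

```text
clock: 9.1
tcp_pos: [563.8, -120.3, 81.2]
orientation: [0.005, -0.04, 0.999, -0.0]
ft_force: [2.6, 0.3, -2.2]
gripper_width: -0.6
finger_force: 1.5
```

Contact felt at 2.6 N; pulling.

>>> drive_tool(deltas=[{"delta_pos":[0.8,0,0.3],"delta_rot":[0,0,0],"grip":1},{"delta_pos":[1,0,0],"delta_rot":[0,0,0],"grip":1},{"delta_pos":[1,0,0],"delta_rot":[0,0,0],"grip":1},{"delta_pos":[1,0,0],"delta_rot":[0,0,0],"grip":1},{"delta_pos":[1,0,0],"delta_rot":[0,0,0],"grip":1}])

```text
clock: 9.6
tcp_pos: [514.8, -124.7, 77.5]
orientation: [0.004, -0.039, 0.999, -0.001]
ft_force: [2.7, 0.1, 2.1]
gripper_width: 0.4
finger_force: 1.7
```

>>> drive_tool(deltas=[{"delta_pos":[0.8,0,0],"delta_rot":[0,0,0],"grip":1},{"delta_pos":[0.8,0,0],"delta_rot":[0,0,0],"grip":1},{"delta_pos":[0.6,0,0],"delta_rot":[0,0,0],"grip":1},{"delta_pos":[0.5,0,0],"delta_rot":[0,0,0],"grip":1},{"delta_pos":[0,0,0],"delta_rot":[0,0,0],"grip":1}])

```text
clock: 10.1
tcp_pos: [486.7, -126.7, 76.4]
orientation: [0.003, -0.039, 0.999, -0.0]
ft_force: [-0.3, 0.0, -0.3]
gripper_width: -0.0
finger_force: 0.0
```

>>> drive_tool(deltas=[{"delta_pos":[0.4,0,0],"delta_rot":[0,0,0],"grip":1},{"delta_pos":[0,0,0],"delta_rot":[0,0,0],"grip":1}])

```text
clock: 10.3
tcp_pos: [486.3, -126.6, 76.9]
orientation: [0.006, -0.04, 0.999, -0.0]
ft_force: [6.5, -0.4, -4.8]
gripper_width: -0.0
finger_force: 3.2
```

>>> drive_tool(deltas=[{"delta_pos":[0.4,0,0],"delta_rot":[0,0,0],"grip":1},{"delta_pos":[0,0,0],"delta_rot":[0,0,0],"grip":1},{"delta_pos":[0,0,0],"delta_rot":[0,0,0],"grip":1}])

```text
clock: 10.6
tcp_pos: [486.2, -126.5, 77.7]
orientation: [0.009, -0.04, 0.999, -0.0]
ft_force: [14.3, 0.6, -7.8]
gripper_width: 0.3
finger_force: 6.8
```

>>> drive_tool(deltas=[{"delta_pos":[-0.9,0,0],"delta_rot":[0,0,0],"grip":1},{"delta_pos":[-0.9,0,0],"delta_rot":[0,0,0],"grip":1},{"delta_pos":[0,0,-2],"delta_rot":[0,0,0],"grip":1},{"delta_pos":[0,0,-4],"delta_rot":[0,0,0],"grip":1},{"delta_pos":[0,0,-4],"delta_rot":[0,0,0],"grip":1}])

```text
clock: 11.1
tcp_pos: [495.9, -125.1, 176.7]
orientation: [0.002, -0.04, 0.999, 0.0]
ft_force: [0.3, -0.7, 0.4]
gripper_width: 0.2
finger_force: 0.0
```

>>> drive_tool(deltas=[{"delta_pos":[0,0,-4],"delta_rot":[0,0,0],"grip":1},{"delta_pos":[0,0,-4],"delta_rot":[0,0,0],"grip":1},{"delta_pos":[0,0,0],"delta_rot":[0,0,0],"grip":1}])

```text
clock: 11.4
tcp_pos: [499.9, -126.0, 262.2]
orientation: [0.008, -0.039, 0.999, -0.002]
ft_force: [-0.0, 0.4, 0.1]
gripper_width: 0.3
finger_force: 0.0
```

```bash
python3 -c "
from h import *
import cv2
a=robot.capture('scene')[150:290,200:380,::-1];b=robot.capture('wrist')[...,::-1]
print(now()[1])
cv2.imwrite('pics/f.png',cv2.resize(cv2.hconcat([b,cv2.resize(a,(514,400))]),None,fx=.69,fy=.69))"
```

```text
[ 496.96 -125.75  257.42]
```

View pics/f.png

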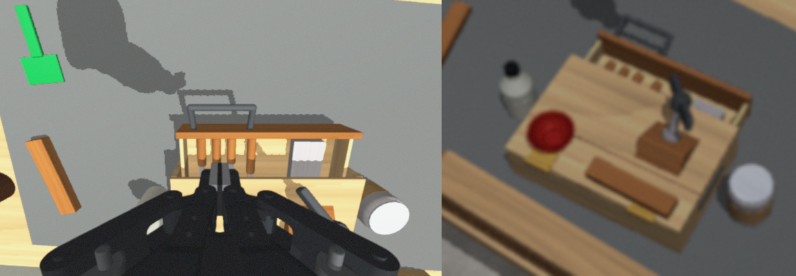

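The tray is out (front at row 130 of the wrist view) and stalled firmly at its stop. The T-handle stands at its stop angle, the bystanders are in place and the tool is clear. Handing in.

```bash
python3 -c "
from rig import robot
print(robot.hand_in())"
```

```text
the job is handed in; nothing more can be done
None
```

I unscrewed the T-handle to its stop, pulled the tray out to its stop and let go, with no bystander visibly moved; the job was handed in at about 11.5 s, and no verdict came back.

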